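# Free the jammed bottle and set the mixer knob to its index tab

## Task

Free the reagent bottle that is jammed aslant in the bin and stand it upright in the middle of the mixer's round plate, without dropping it. Then turn the mixer's knob until its pointed nose is lined up with the raised index tab beside it, and let go. Leave the jar, the flask and the tube rack where they are.

Things in the scene. Friction and masses are not known exactly. Their poses are not given: they have to be found in the camera images.
- mixer: Benchtop mixer, a white box 180 (x) x 330 (y) mm with its top 80 mm above the bench, fixed to the bench. Origin at the centre of its underside, x and y along its sides, z up. The round plate is on its +y half (centre at x 0, y +85 mm), the knob on its -y half (axis at x 0, y -80 mm).
- plate_top (a point): Centre of the top face of the mixer's round metal plate (130 mm across, its top 92 mm above the bench). Axes as those of mixer.
- knob (a joint): Mixer knob on a vertical axis: angle in rad, growing clockwise from above, stops at -0.2 and 3.2; 0 to 0.4 at the start. Light friction (0.06 N m); it stays where it is left. The tab lies 0.8 to 2.7 rad clockwise of the nose at the start, so more than one grasp may be needed.
- knob_grip (a point): Point on the knob's axis where to grip, 31 mm above the mixer's top. Knob: black disc 68 mm across, 8 mm thick, carrying an upright flat-sided grip bar 56 mm long and 16 mm wide from 9 to 45 mm above the mixer's top. One end of the bar is square, the other has a pointed nose, with a white line on top. Turns with the knob: x runs along the bar towards the nose, z up.
- knob_pointer (a point): Tip of the knob's pointed nose, 36 mm from the knob's axis, at the height of the bar's top. Its x axis points from the knob's axis outward through the nose; z up.
- index_mark (a point): Middle of the top of the index tab: a black raised tab 22 mm long (radially), 6 mm wide, 9 mm high on a flat white collar around the knob, from 40 to 62 mm off the knob's axis (this point 51 mm). x points from the knob's axis outward through the tab; z up. Fixed during the work, but at a different angle each time.
- bin: Grey open-topped bin, outer size 105 (x) x 170 (y) x 73 (z) mm, walls and floor 5 mm thick, fixed to the bench. Origin at the centre of its underside. A wall along x divides it into a 70 mm wide bay (-y side, centre at y -45 mm) that holds the jammed bottle and an 85 mm wide bay (+y side) that holds the jar.
- bottle: Sealed amber bottle, 145 mm tall, 0.25 to 0.42 kg: body 62 mm across up to 92 mm, shoulder to a 32 mm neck at 110 mm, black cap 40 mm across from 115 to 145 mm. Origin at the centre of its underside, z along its axis to the cap. At the start it leans about 32 degrees towards the bin's -x side, wedged between far wall and near rim, cap clear above the rim; it comes out when pulled along its axis.
- jar: Short jar with a lid, 48 mm across, 55 mm tall, upright in the bin's wider bay. Leave alone. Origin at the centre of its underside.
- flask: Conical glass flask, 84 mm across, 130 mm tall, on the bench. Leave alone. Origin at the centre of its underside.
- tube_rack: White rack of capped tubes, 75 x 170 mm and 113 mm tall, on the bench. Leave alone. Origin at the centre of its underside.

How it is judged (in metres and radians):
On the way, in this order (a step that is already met when the one before it is completed fails the run):
1. the bottle stands upright on the plate, released (angle between bottle's own z axis and vertical below 0.08 rad and horizontal distance between bottle and plate_top below 0.03 m and z of bottle in the frame of plate_top between -0.006 and 0.006 m and contact force between the fingers and bottle below 0.1 N and linear speed of bottle below 0.02 m/s), for 0.2 s.
2. the knob's nose is lined up with the index tab (angle between the x axis of knob_pointer and the x axis of index_mark, either way round below 0.1 rad and horizontal distance between knob_pointer and index_mark below 0.03 m), for 0.2 s.
At the end, for the whole second after the job is handed in: The bottle stands upright (within 0.08 rad) and still on the plate, its axis within 30 mm of the plate's centre, released; the knob is at rest with its nose within 0.10 rad (about 6 degrees) of the index tab (all of step 1 and all of step 2 and velocity of joint knob between -0.05 and 0.05 rad/s); the robot touches nothing.
It fails at once if the bottle is dropped: it falls faster than 0.6 m/s with the fingers off it (a fall of about 18 mm) (linear speed of bottle above 0.6 m/s and contact force between the fingers and bottle below 0.1 N).
It fails at once if the jar is shifted by more than 25 mm or tipped over (distance of jar from where it was at the start of the episode above 0.025 m or angle between jar's own z axis and vertical above 0.5 rad).
It fails at once if the flask is shifted by more than 25 mm or tipped over (distance of flask from where it was at the start of the episode above 0.025 m or angle between flask's own z axis and vertical above 0.5 rad).
It fails at once if the tube rack is shifted by more than 25 mm or tipped over (distance of tube_rack from where it was at the start of the episode above 0.025 m or angle between tube_rack's own z axis and vertical above 0.5 rad).
It also fails if it takes over 58 s, if anything falls off the work surface, if the arm or the gripper's body presses on something with over 40 N, if the wrist force passes 120 N, or if a joint passes its speed limit or range.

## Robot

A 7-joint arm with a two-finger parallel gripper is mounted at the origin on the work surface. World frame = base frame: x ahead of the robot, y to its left, z up, the work surface at z = 0. Lengths are in mm, angles in rad, forces in N, time in s.
With the tool pointing down it reaches from about 400 to 925 mm from the base axis. Payload 5.6 kg.
Tool frame: the origin (TCP) lies on the centre line of the jaws, within the pads' length; the fingertips stand 25 mm ahead of it and the grasp point (between the pads) lies 6 mm ahead of it; z points along the fingers, y is the direction in which the jaws open and shut (so a half turn about z gives the same grasp; the last joint's range is limited). The gripper opens to 85 mm and grips with 20 to 120 N. Pads are 22 mm wide; open, the fingers measure 114 mm over their backs; the gripper's body (76 mm by 85 mm) begins 54 mm behind the grasp point. The pads swing forward as they close: fully open they stand 13 mm farther back than shut.
Start: joints at [1.124, 0.468, -0.012, 1.603, 0.006, 1.071, -0.056], TCP at [255.357, -597.746, 256.29] pointing down, gripper open.
Joint ranges: [-2.53, 2.53], [-0.31, 2.02], [-1.57, 1.55], [0.28, 2.44], [-1.29, 4.43], [0.15, 1.84], [-2.92, 2.92]. Speed limits (rad/s): [2.57, 2.57, 3.14, 3.14, 3.14, 3.14, 3.14].

## Interface

Orientations are given as [roll, pitch, yaw] about the fixed x, y, z axes, in that order (R = Rz(yaw) Ry(pitch) Rx(roll)).
In Python, from workcell import ctrl gives the robot as it stands. Calls block until the motion is done:
- ctrl.goto(position, orientation): joint-space move of the TCP to a pose.
- ctrl.line_to(position, v=150, ori=None, threshold=None): straight line of the TCP; ori=None keeps the orientation; v is the mean speed in mm/s. With threshold (N) it stops when the force on the tool has changed by that much, and returns True; else False.
- ctrl.movej(angles): joint-space move.
- ctrl.move_gripper(opening, force=None): finger opening in mm; force is the grip in N (None keeps the last); returns when the fingers have stopped.
- ctrl.pause(seconds).
- ctrl.ik(position, orientation): joint angles nearest the present ones, or None.
- ctrl.observe(): the state.
- ctrl.capture(name): name is "scene" or "top" or "wrist"; returns the picture (420x560x3 uint8, blue, green, red); there is no depth.
- ctrl.camera_info(name): a dict with "mtx" (3x3 intrinsics, pixels), "rvec" (rotation vector, rad) and "tvec" (3), from world to camera coordinates, as OpenCV has them. Camera axes: x right, y down, z forward; pixel columns grow to the right and rows downward; lengths in mm; the calibration is good to about 2 mm. The wrist camera is an equidistant fisheye: a pixel r from the principal point sees the ray r / f radians off the axis. A picture is of the moment at which its call begins: read the wrist's pose just before it. camera_info takes no time and is no camera call; for the wrist camera it gives the pose at the moment of the call.
A pose or a line that the arm cannot do raises ctrl.MotionError and nothing moves.
- ctrl.finish_job(): hands the job in, once; it reports no verdict.
The state is a dict: "time_s": time; "qpos": joint angles; "joint_vel": joint speeds; "joint_efforts": joint torques, N m; "tcp_pos": TCP position; "tcp_rot": TCP orientation; "force": force on the tool from outside, world axes, zero at the start; "ft_torque": the same for the moment, N m; "opening": finger opening in mm.
Only numpy, scipy, OpenCV 4.12 (cv2) and the standard library are available. Lean on these libraries where they do the work, as an engineer would, in place of code of your own. Each camera call takes 0.05 s, during which the arm holds its last target.

## Working session

There is one attempt and no reset: what is moved stays moved. The work goes in short steps, each a Python script; the robot and the scene stay as the last script left them, time stands still between calls to the robot, and variables do not carry over. Pictures are saved under pics/ and viewed, and the job is handed in when it is done.

```bash
mkdir -p pics; python3 - <<'E'
from workcell import ctrl
import cv2
for n in ["scene","top","wrist"]:
    i=ctrl.camera_info(n); print(n,i["mtx"].tolist() if hasattr(i["mtx"],'tolist') else i["mtx"],i["rvec"],i["tvec"])
    cv2.imwrite(f"pics/{n}0.png",ctrl.capture(n))
s=ctrl.observe();print(s)
E
```

```text
scene [[496.3780196531444, 0.0, 271.50809998345005], [0.0, 496.3780196531444, 213.17671690975496], [0.0, 0.0, 1.0]] [ 2.07599912  1.03922394 -0.4965151 ] [-400.70127658 -268.23667207 1405.83637389]
top [[394.8111750451112, 0.0, 276.89386681176694], [0.0, 394.8111750451112, 211.53397392196484], [0.0, 0.0, 1.0]] [ 2.15071755 -2.19746324  0.10308846] [-15.65798501 686.98576791 827.38976319]
wrist [[325.19226210127806, 0.0, 275.17546063636246], [0.0, 325.19226210127806, 210.05637689359816], [0.0, 0.0, 1.0]] [-2.3803115   1.57212484  0.2659163 ] [-647.58567557  -41.98277553  380.90926552]
{'time_s': 0.15, 'qpos': array([ 1.12401104,  0.4681952 , -0.01158804,  1.60337844,  0.00599087,
        1.07142772, -0.05629729]), 'joint_vel': array([ 2.35364645e-04, -4.23631380e-03, -3.49429261e-04, -3.94520331e-03,
       -1.21943778e-03, -4.60923759e-06, -1.12504685e-03]), 'joint_efforts': array([ 8.02942463e-05, -5.32796359e+01,  2.09893176e-02, -2.51556820e+01,
        1.13609328e-02,  5.54685801e-03,  2.00046418e-05]), 'tcp_pos': array([ 255.17417658, -597.39847229,  255.55788018]), 'tcp_rot': array([-3.14022212e+00,  1.03308894e-04,  4.03705245e-01]), 'force': array([ 0.68593351,  0.37592541, -0.03364826]), 'ft_torque': array([-0.01044456,  0.00137179,  0.04287787]), 'opening': 85.42209575948736}
```

View pics/scene0.png

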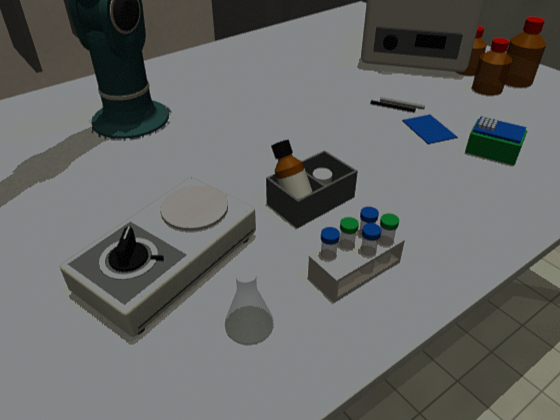

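View pics/top0.png

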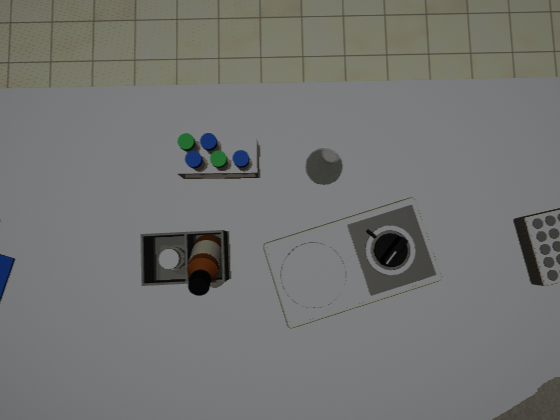

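View pics/wrist0.png

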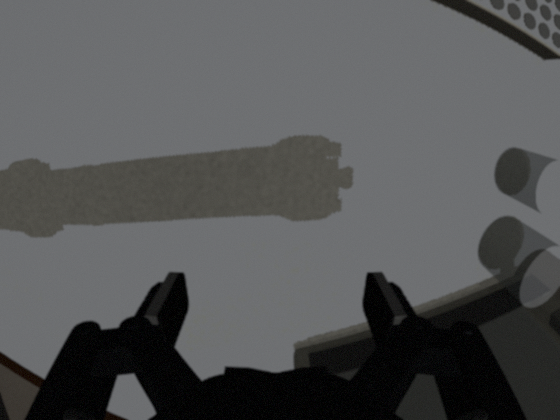

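The overview pictures show everything. In the top view the bottle cap is near (199,283), the bin near (184,258), the plate near (314,275) and the knob near (390,250), with its tab at (371,233). I'll enlarge these areas next.

```bash
cat > h.py <<'E'
import numpy as np, cv2
from workcell import ctrl
def ray(n,uv,info=None):
    i=info or ctrl.camera_info(n); K=np.array(i["mtx"]); R=cv2.Rodrigues(np.array(i["rvec"],float))[0]; t=np.array(i["tvec"],float).ravel()
    u,v=uv
    if n=="wrist":
        d=np.array([(u-K[0,2]),(v-K[1,2])])/K[0,0]; r=np.hypot(*d)
        c=np.array([*(d/r*np.sin(r) if r>0 else d),np.cos(r)])
    else: c=np.array([(u-K[0,2])/K[0,0],(v-K[1,2])/K[1,1],1])
    return -R.T@t, (R.T@c)/np.linalg.norm(c)
def onz(n,uv,z,info=None):
    o,d=ray(n,uv,info); return o+d*(z-o[2])/d[2]
def proj(n,p,info=None):
    i=info or ctrl.camera_info(n)
    if n=="wrist":
        R=cv2.Rodrigues(np.array(i["rvec"],float))[0]; c=R@np.array(p)+np.array(i["tvec"]).ravel(); th=np.arctan2(np.hypot(c[0],c[1]),c[2]); h=np.hypot(c[0],c[1]); K=np.array(i["mtx"])
        return np.array([K[0,2]+K[0,0]*th*c[0]/h,K[1,2]+K[0,0]*th*c[1]/h])
    return cv2.projectPoints(np.array([p],float),np.array(i["rvec"],float),np.array(i["tvec"],float),np.array(i["mtx"]),None)[0].ravel()
def tri(n1,a,n2,b):
    o1,d1=ray(n1,a);o2,d2=ray(n2,b)
    s=np.linalg.lstsq(np.c_[d1,-d2],o2-o1,rcond=None)[0]
    p,q=o1+d1*s[0],o2+d2*s[1]; return (p+q)/2,np.linalg.norm(p-q)
E
python3 - <<'E'
import cv2,numpy as np
def crop(f,x,y,w,h,k,o,g=2.0):
    a=cv2.imread(f)[y:y+h,x:x+w]; a=np.clip(255*(a/255.)**(1/g),0,255).astype(np.uint8)
    cv2.imwrite(o,cv2.resize(a,None,fx=k,fy=k,interpolation=cv2.INTER_NEAREST))
crop("pics/top0.png",130,220,110,90,7,"pics/t_bin.png")
crop("pics/top0.png",255,190,195,145,4,"pics/t_mix.png")
crop("pics/scene0.png",255,130,110,95,6,"pics/s_bin.png")
E
```

```text
(no output)
```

View pics/t_bin.png

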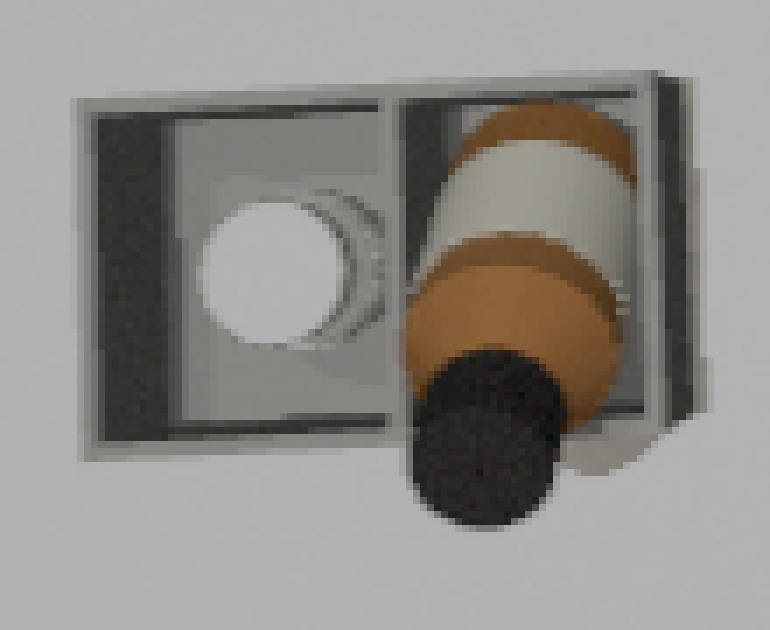

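View pics/t_mix.png

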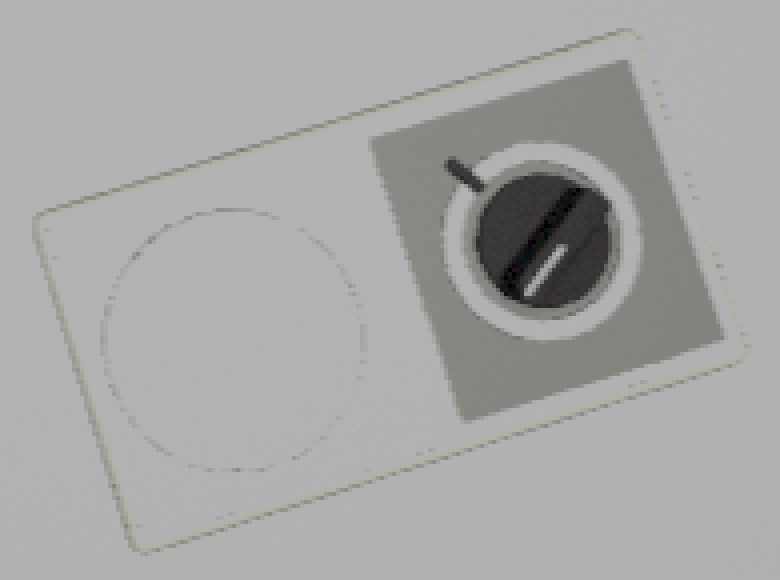

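View pics/s_bin.png

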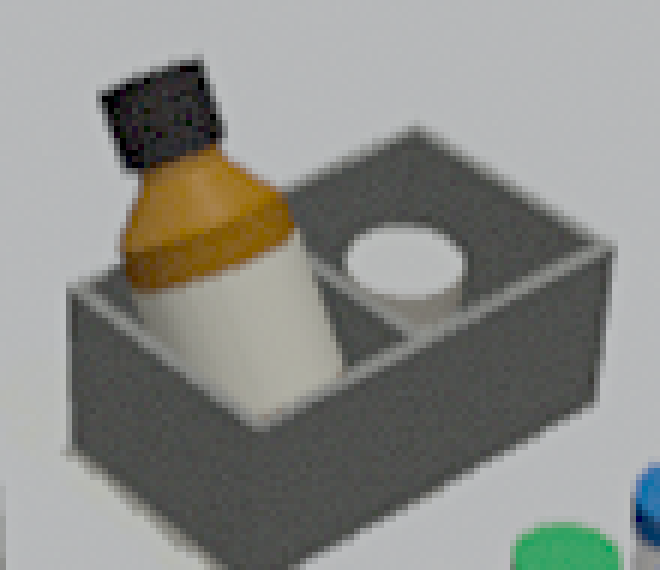

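```bash
python3 - <<'E'
from h import *
T=lambda x,y:(130+(x-.5)/7,220+(y-.5)/7); M=lambda x,y:(255+(x-.5)/4,190+(y-.5)/4); S=lambda x,y:(255+(x-.5)/6,130+(y-.5)/6)
np.set_printoptions(precision=1,suppress=True)
c=[onz("top",M(*p),80) for p in [(35,213),(637,30),(745,352),(138,552)]]
print("mixer",c,np.mean(c,0), [np.linalg.norm(c[i]-c[i-1]) for i in range(4)])
d=(c[0]-c[1])+(c[3]-c[2]); print("ydir deg",np.degrees(np.arctan2(d[1],d[0])))
print("plate circ",onz("top",M(235,340),92))
k=onz("top",M(543,242),88);print("knob disc/collar",k,onz("top",M(543,240),81))
print("line",onz("top",M(528,295),125),onz("top",M(565,247),125))
print("tab",onz("top",M(449,161),89),onz("top",M(482,188),89))
b=[onz("top",T(*p),73) for p in [(78,98),(655,72),(668,430),(82,460)]]
print("bin",b,np.mean(b,0),[np.linalg.norm(b[i]-b[i-1]) for i in range(4)])
print("jar", onz("top",T(273,272),60))
ct=tri("top",T(482,462),"scene",S(152,77)); print("captop",ct)
cb=tri("top",T(500,415),"scene",S(180,158)); print("capbot~",cb)
for z in (150,155,160,165,170): print(z,onz("top",T(482,458),z))
E
```

```text
mixer [array([617.9,  -1.9,  80. ]), array([ 705.2, -313.9,   80. ]), array([ 540.1, -359.7,   80. ]), array([447.8, -50.2,  80. ])] [ 577.8 -181.4   80. ] [np.float64(176.8014680849612), np.float64(324.0367058294228), np.float64(171.41200200205975), np.float64(322.8880032671055)]
ydir deg 106.11920485931265
plate circ [ 552.4 -100.8   92. ]
knob disc/collar [ 597.7 -257.9   88. ] [ 598.6 -259.9   81. ]
line [ 573.  -238.8  125. ] [ 595.5 -257.7  125. ]
tab [ 639.5 -212.    89. ] [ 625.5 -228.1   89. ]
bin [array([642.3, 250.6,  73. ]), array([646.3,  80.7,  73. ]), array([542. ,  77.8,  73. ]), array([537. , 248.4,  73. ])] [591.9 164.4  73. ] [np.float64(105.33623351425196), np.float64(170.01475971021216), np.float64(104.4036201953776), np.float64(170.62191941104203)]
jar [589.9 196.6  60. ]
captop (array([541.1, 120. , 142.4]), np.float64(3.829358802085954))
capbot~ (array([552.2, 122. , 113.7]), np.float64(7.011693146962069))
150 [541.8 116.8 150. ]
155 [542.2 115.9 155. ]
160 [542.7 114.9 160. ]
165 [543.1 113.9 165. ]
170 [543.6 112.9 170. ]
```

Two estimates of the bottle pose agree. Wedge geometry from the measured bin puts the bottle origin at (613,·,21.6) and the cap top at about (536,120,145). Triangulating from the two views gives (541,120,142). I'll check the reprojection and IK before moving.

```bash
cat >> h.py <<'E'
TH=np.radians(32); YB=0.026
ax=lambda: np.array([-np.sin(TH)*np.cos(YB),-np.sin(TH)*np.sin(YB),np.cos(TH)])
A=ax(); O=np.array([613.2,120.0,21.6])
def tcp_for(s): return O+A*(s+6)   # TCP is 6mm behind grasp point located at s along bottle
E
python3 - <<'E'
from h import *
np.set_printoptions(precision=3,suppress=True)
g=lambda f:cv2.imread(f)
for n,box in (("top",(180,255,225,310)),("scene",(265,135,300,165))):
    im=g(f"pics/{n}0.png"); m=np.zeros(im.shape[:2],np.uint8); x0,y0,x1,y1=box
    m[y0:y1,x0:x1]=(im[y0:y1,x0:x1].max(2)<22)*255
    cs=cv2.findContours(m,0,2)[0]; c=max(cs,key=cv2.contourArea); print(n,cv2.minAreaRect(c),cv2.boundingRect(c),cv2.contourArea(c))
    for s in (115,130,145): print(s,proj(n,O+A*s))
for s in (130,):
  for ori in ([np.pi,-TH,YB],[np.pi,TH,YB+np.pi],[np.pi,TH,YB-np.pi]):
    for d in (70,0,): print(ori,d,ctrl.ik((tcp_for(s)+A*d).tolist(),ori))
    print(ctrl.ik([500,100,300],[np.pi,0,ori[2]]),ctrl.ik([553,-100,240],[np.pi,0,ori[2]]))
E
```

```text
top ((200.0, 282.0), (24.0, 22.0), 90.0) (189, 270, 23, 25) 419.0
115 [201.107 278.373]
130 [199.949 283.126]
145 [198.748 288.053]
scene ((281.70001220703125, 149.1000213623047), (14.546476364135742, 17.076295852661133), 71.56504821777344) (272, 140, 20, 19) 217.5
115 [281.973 154.903]
130 [279.6   148.147]
145 [277.212 141.348]
[3.141592653589793, np.float64(-0.5585053606381855), 0.026] 70 [-0.832  0.163  0.471  2.362  0.82   0.157 -2.714]
[3.141592653589793, np.float64(-0.5585053606381855), 0.026] 0 [-0.355  0.347 -0.014  2.294  1.741  0.186  2.678]
[ 0.331  0.264 -0.693  1.857  0.189  1.087 -1.978] [ 0.33   0.357 -0.261  1.824  0.109  0.975 -1.521]
[3.141592653589793, np.float64(0.5585053606381855), 3.167592653589793] 70 [ 0.471  0.317 -0.962  2.29   1.358  0.461 -0.004]
[3.141592653589793, np.float64(0.5585053606381855), 3.167592653589793] 0 [ 0.215  0.443 -0.67   2.26   1.672  0.431 -0.29 ]
[ 0.597  0.373 -1.051  1.844  0.357  1.131  1.016] [ 0.687  0.447 -0.727  1.802  0.343  1.023  1.424]
[3.141592653589793, np.float64(0.5585053606381855), -3.1155926535897933] 70 [ 0.471  0.317 -0.962  2.29   1.358  0.461 -0.004]
[3.141592653589793, np.float64(0.5585053606381855), -3.1155926535897933] 0 [ 0.215  0.443 -0.67   2.26   1.672  0.431 -0.29 ]
[ 0.597  0.373 -1.051  1.844  0.357  1.131  1.016] [ 0.687  0.447 -0.727  1.802  0.343  1.023  1.424]
```

Reprojection agrees to within 2 px: the cap centre is predicted at top (200,283) and observed at (200,282), and in the scene view it is (279.6,148) against (281.7,149). Next I'll check that the arm can do the whole pull-out path.

```bash
python3 - <<'E'
from h import *
np.set_printoptions(precision=2,suppress=True)
for ori in ([np.pi,-TH,YB],[np.pi,TH,YB+np.pi]):
  for d in (0,30,60,80,100,120,140): print(d,tcp_for(130)+A*d,ctrl.ik((tcp_for(130)+A*d).tolist(),ori))
for yaw in (np.pi,):
  for p in ([500,120,300],[553,-100,300],[553,-100,229]): print(p,ctrl.ik(p,[np.pi,0,yaw]))
E
```

```text
0 [541.16 118.13 136.93] [-0.36  0.35 -0.01  2.29  1.74  0.19  2.68]
30 [525.26 117.71 162.38] None
60 [509.37 117.3  187.82] [-1.37  0.33  1.15  2.38 -1.11  0.16 -0.82]
80 [498.78 117.02 204.78] [-1.08  0.15  0.74  2.38  0.59  0.15 -2.48]
100 [488.18 116.75 221.74] [-1.37  0.08  1.02  2.39  0.55  0.2  -2.42]
120 [477.59 116.47 238.7 ] [ 0.53  0.13 -0.99  2.3   0.96  0.39 -2.8 ]
140 [466.99 116.2  255.66] [-0.21 -0.01 -0.23  2.34  0.65  0.36 -2.55]
0 [541.16 118.13 136.93] [ 0.21  0.44 -0.67  2.26  1.67  0.43 -0.29]
30 [525.26 117.71 162.38] [-0.17  0.28 -0.23  2.3   1.46  0.25 -0.17]
60 [509.37 117.3  187.82] [ 0.02  0.23 -0.46  2.31  1.28  0.31  0.02]
80 [498.78 117.02 204.78] [ 0.46  0.27 -0.95  2.29  1.28  0.44  0.05]
100 [488.18 116.75 221.74] [ 0.61  0.25 -1.1   2.3   1.2   0.46  0.14]
120 [477.59 116.47 238.7 ] [ 0.77  0.22 -1.26  2.3   1.1   0.48  0.23]
140 [466.99 116.2  255.66] [ 0.66  0.07 -1.09  2.3   0.77  0.38  0.52]
[500, 120, 300] [ 0.56  0.39 -1.07  1.83  0.38  1.14  0.94]
[553, -100, 300] [ 0.71  0.38 -0.74  1.74  0.28  1.13  1.45]
[553, -100, 229] [ 0.68  0.46 -0.72  1.81  0.35  1.    1.39]
```

```bash
python3 - <<'E'
from h import *
np.set_printoptions(precision=3,suppress=True)
ori=[np.pi,TH,YB+np.pi]
ctrl.goto([470,0,330],[np.pi,0.3,np.pi]); s=ctrl.observe(); print(s["time_s"],s["qpos"])
ctrl.goto((tcp_for(130)+A*80).tolist(),ori); s=ctrl.observe(); print(s["time_s"],s["qpos"],s["tcp_pos"],s["force"])
i=ctrl.camera_info("wrist")
cv2.imwrite("pics/w1.png",ctrl.capture("wrist")); cv2.imwrite("pics/s1.png",ctrl.capture("scene"))
for q in (100,115,145): print(proj("wrist",O+A*q,i))
for d in (60,30,0): print(ctrl.ik((tcp_for(130)+A*d).tolist(),ori))
E
```

```text
2.4333 [ 0.722 -0.034 -0.768  2.083 -0.013  0.784  1.528]
3.6583 [-0.02   0.169 -0.411  2.318  1.103  0.3    0.176] [499.318 116.484 205.105] [ 0.056 -0.078 -0.492]
[274.279 214.149]
[274.203 221.233]
[274.022 238.265]
[-0.06   0.218 -0.366  2.313  1.251  0.286  0.035]
[-0.115  0.29  -0.297  2.3    1.473  0.269 -0.176]
[-0.165  0.361 -0.231  2.282  1.693  0.257 -0.388]
```

View pics/w1.png

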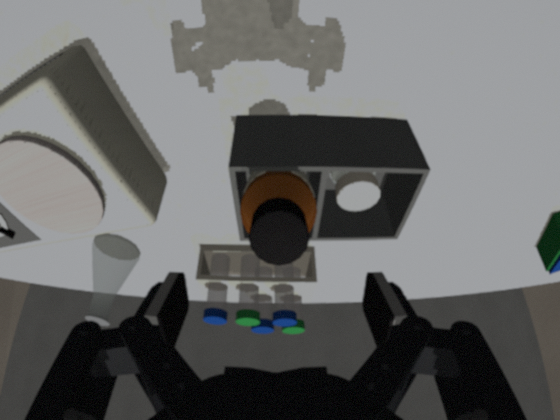

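View pics/s1.png

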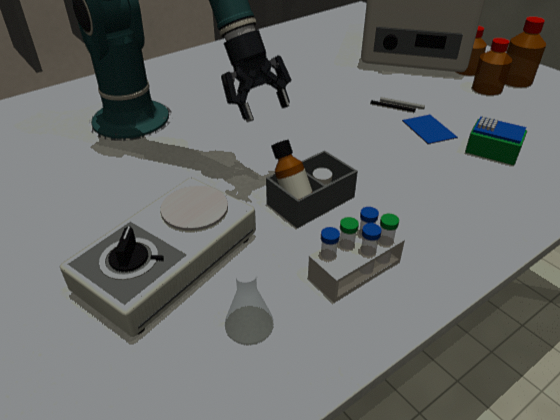

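The wrist view shows the cap top at about (279,238), against (274,238) predicted. That puts it roughly 2 mm further towards +y, with the axis direction correct. I'll shift y by 2 mm and descend with a force guard.

```bash
sed -i 's/O=np.array(\[613.2,120.0,21.6\])/O=np.array([613.2,122.0,21.6])/' h.py; python3 - <<'E'
from h import *
np.set_printoptions(precision=3,suppress=True)
ori=[np.pi,TH,YB+np.pi]
ctrl.line_to((tcp_for(130)+A*75).tolist(),v=80,ori=ori)
print(ctrl.line_to(tcp_for(130).tolist(),v=80,threshold=10))
s=ctrl.observe(); print(s["time_s"],s["qpos"],s["tcp_pos"],s["force"])
ctrl.move_gripper(20,90)
s=ctrl.observe(); print(s["time_s"],s["opening"],s["tcp_pos"],s["force"],s["ft_torque"])
cv2.imwrite("pics/w2.png",ctrl.capture("wrist"))
E
```

```text
False
5.1 [-0.106  0.369 -0.302  2.277  1.678  0.284 -0.368] [541.164 120.118 137.263] [ 0.061 -0.356  0.011]
5.6 38.41560123782752 [541.352 120.171 137.489] [-3.843 -0.641  5.954] [-0.112  0.561 -0.078]
```

View pics/w2.png

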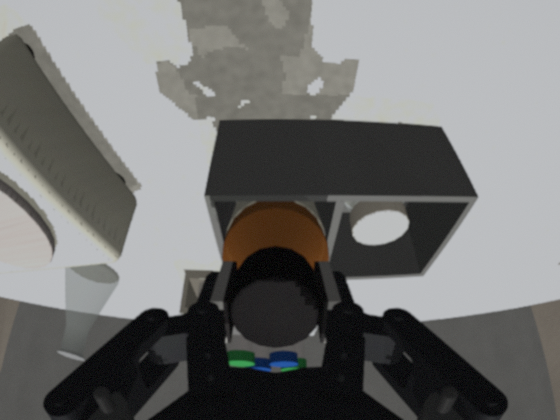

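The jaws hold the cap at an opening of 38.4 mm. In the picture the cap is at (277,300), centred between the pads. Now I pull along the axis.

```bash
python3 - <<'E'
from h import *
np.set_printoptions(precision=3,suppress=True)
s=ctrl.observe(); p0=np.array(s["tcp_pos"])
print(ctrl.line_to((p0+A*15).tolist(),v=30,threshold=40))
s=ctrl.observe(); print(s["time_s"],s["opening"],s["tcp_pos"],s["force"],s["ft_torque"])
print(ctrl.line_to((p0+A*115).tolist(),v=70,threshold=40))
s=ctrl.observe(); print(s["time_s"],s["opening"],s["tcp_pos"],s["force"],s["ft_torque"],s["qpos"])
cv2.imwrite("pics/w3.png",ctrl.capture("wrist"));cv2.imwrite("pics/s3.png",ctrl.capture("scene"))
E
```

```text
False
6.3083 37.69544611166842 [533.254 119.929 150.017] [-0.117 -0.215 -2.641] [-0.029  0.783 -0.01 ]
False
7.8833 37.63017706004395 [480.31  118.462 234.632] [-0.243 -0.491 -2.221] [-0.018  0.947 -0.031] [ 0.009  0.077 -0.451  2.323  0.839  0.331  0.42 ]
```

View pics/w3.png

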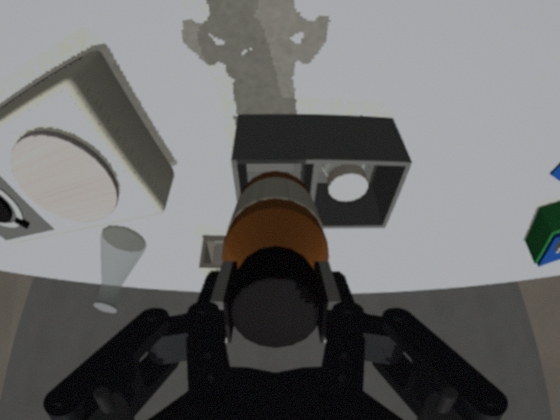

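View pics/s3.png

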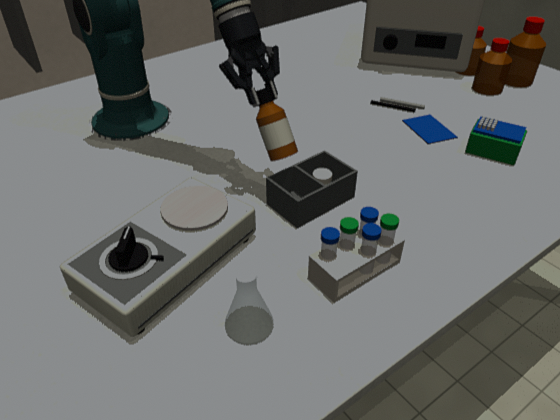

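The bottle is out of the bin and still in line with the tool. Its bottom is at about (282,155) in the scene view. Next I set it upright and carry it over the plate.

```bash
python3 - <<'E'
from h import *
np.set_printoptions(precision=3,suppress=True)
ctrl.line_to([490,90,310],v=120,ori=[np.pi,0,np.pi+YB])
s=ctrl.observe(); print(s["time_s"],s["tcp_pos"],s["tcp_rot"],s["qpos"])
ctrl.line_to([553.3,-100.3,310],v=150)
ctrl.line_to([553.3,-100.3,246],v=80)
ctrl.pause(0.2)
s=ctrl.observe(); print(s["time_s"],s["opening"],s["tcp_pos"],s["tcp_rot"],s["force"],s["ft_torque"])
i=ctrl.camera_info("wrist"); print(i["rvec"],i["tvec"])
for n in ("wrist","scene","top"): cv2.imwrite(f"pics/{n}4.png",ctrl.capture(n))
a=cv2.imread("pics/scene4.png")[90:270,120:280]; b=cv2.imread("pics/top4.png")[200:340,240:400]
f=lambda a,k:cv2.resize(np.clip(255*(a/255.)**.5,0,255).astype(np.uint8),None,fx=k,fy=k,interpolation=2)
cv2.imwrite("pics/s4c.png",f(a,3.3)); cv2.imwrite("pics/t4c.png",f(b,4))
E
```

```text
10.1333 [489.78   90.065 309.911] [-3.142 -0.    -3.115] [ 0.201  0.198 -0.508  1.879  0.108  1.091  1.248]
12.7667 37.96049886223746 [ 553.585 -100.316  246.567] [-3.141  0.001 -3.116] [-0.007 -0.2   -3.506] [-0.005  0.054 -0.026]
[-2.015 -2.067 -0.35 ] [ 113.022 -559.383  190.3  ]
```

View pics/s4c.png

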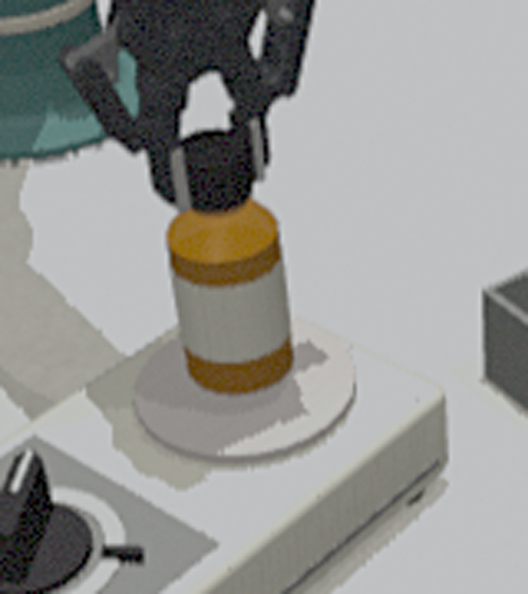

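View pics/t4c.png

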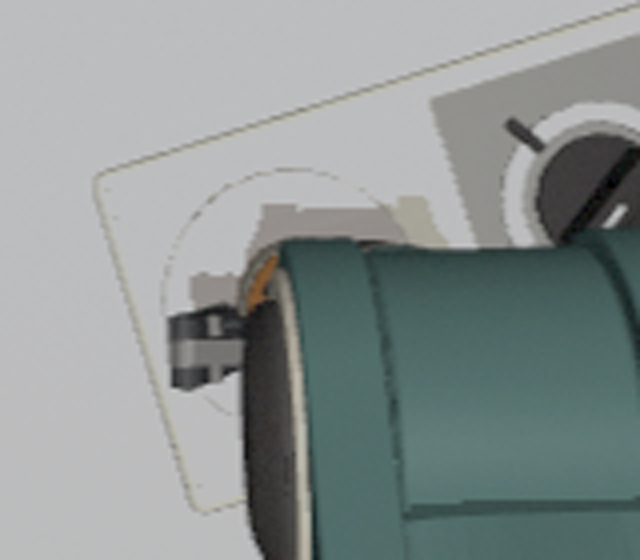

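View pics/wrist4.png

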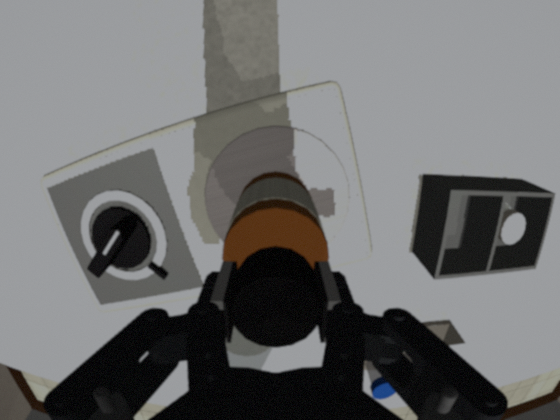

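```bash
python3 - <<'E'
from h import *
k=3.3
f=lambda p:(np.array(p)-[120,90])*k
for b in ([553.5,-100.3],):
  for z in (108,150,200,253): print(z,f(proj("scene",[*b,z])))
  for dx,dy in ((.08,0),(0,.08)): print([f(proj("scene",[b[0]+dx*(z-234),b[1]+dy*(z-234),z])) for z in (108,200)])
  i=ctrl.camera_info("wrist")
  for z in (108,108+92,253): print("w",proj("wrist",[*b,z],i))
E
```

```text
108 [235.94200791 358.62065894]
150 [227.40168606 300.14817529]
200 [216.55700938 225.89861067]
253 [204.16963914 141.08678314]
[array([227.3739861 , 350.06373494]), array([214.11598077, 223.67470691])]
[array([220.62569705, 365.21264855]), array([212.13690331, 227.60672532])]
w [273.55582848 205.93646331]
w [272.79489874 257.49208053]
w [271.981972  314.8389669]
```

The predicted image slope of a vertical bottle is 0.146 and the measured slope is about 0.127, so the tilt is around 0.02 rad and acceptable. The bottle is over the plate centre. I lower it with a force guard.

```bash
python3 - <<'E'
from h import *
np.set_printoptions(precision=3,suppress=True)
p=[553.3,-100.3]
ctrl.line_to([*p,235],v=60)
print(ctrl.line_to([*p,220],v=15,threshold=6))
s=ctrl.observe(); print(s["time_s"],s["opening"],s["tcp_pos"],s["force"],s["ft_torque"])
E
```

```text
True
13.725 38.00054827307663 [ 553.454 -100.432  231.275] [-0.302 -0.459  4.47 ] [0.081 0.149 0.041]
```

```bash
python3 - <<'E'
from h import *
np.set_printoptions(precision=3,suppress=True)
ctrl.move_gripper(44); ctrl.pause(0.15); ctrl.move_gripper(75)
ctrl.line_to([553.4,-100.4,300],v=120)
s=ctrl.observe(); print(s["time_s"],s["opening"],s["tcp_pos"],s["force"],s["qpos"])
i=ctrl.camera_info("wrist"); cv2.imwrite("pics/wrist5.png",ctrl.capture("wrist")); cv2.imwrite("pics/scene5.png",ctrl.capture("scene"))
for z in (92,184,237): print("w",proj("wrist",[553.4,-100.4,z],i))
for j in ([0,0.64],[0,-.64]): pass
a=cv2.imread("pics/scene5.png")[90:270,120:280]
cv2.imwrite("pics/s5c.png",cv2.resize(np.clip(255*(a/255.)**.5,0,255).astype(np.uint8),None,fx=3.3,fy=3.3,interpolation=2))
E
```

```text
15.25 74.96593803026417 [ 552.94  -100.418  299.404] [ 0.06  -0.625 -0.892] [ 0.429  0.311 -0.38   1.753  0.127  1.105  1.605]
w [273.721 185.84 ]
w [273.285 216.468]
w [272.872 246.23 ]
```

View pics/wrist5.png

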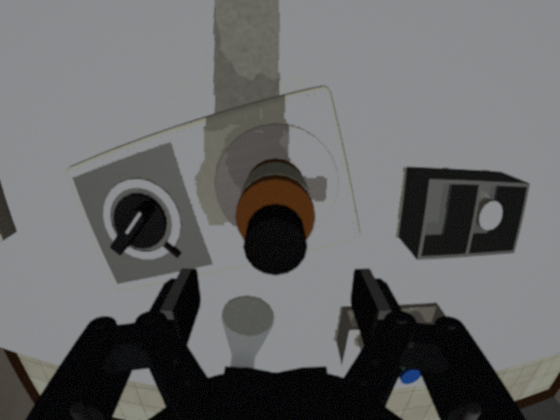

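View pics/s5c.png

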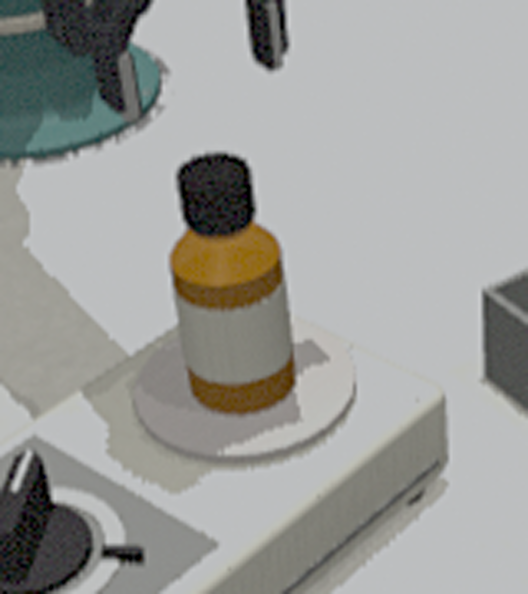

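The bottle stands alone on the plate. In the wrist picture its cap is at (275,240). From the top view the nose is at about 140°, the tab at about 49.5° and the axis at about (600,-258). So the knob needs about 1.58 rad clockwise, which is inside the stated 0.8–2.7 rad range. I'll move above the knob and measure closer.

```bash
python3 - <<'E'
from h import *
np.set_printoptions(precision=3,suppress=True)
r=np.radians
for a in (140,49.5,40,-40,-130,-140): print(a,ctrl.ik([600,-258,119],[np.pi,0,r(a)]))
ctrl.line_to([575,-180,300],v=200)
ctrl.goto([600,-258,260],[np.pi,0,r(140)])
s=ctrl.observe(); print(s["time_s"],s["opening"],s["tcp_pos"],s["force"],s["qpos"])
import pickle
i=ctrl.camera_info("wrist"); pickle.dump(i,open("i6.pkl","wb")); a=ctrl.capture("wrist"); cv2.imwrite("pics/wrist6.png",a)
for d in ([600,-258,125],[600,-258,88],[600-36*.766,-258+36*.643,125],[600+51*.65,-258+51*.76,89]): print(proj("wrist",d,i))
cv2.imwrite("pics/w6c.png",cv2.resize(np.clip(255*(a[140:340,180:400]/255.)**.5,0,255).astype(np.uint8),None,fx=3,fy=3,interpolation=0))
E
```

```text
140 [ 0.478  0.637 -0.172  1.681  0.137  0.836  1.12 ]
49.5 [ 0.27   0.626  0.118  1.697 -0.094  0.824 -0.277]
40 [ 0.247  0.627  0.15   1.698 -0.12   0.825 -0.422]
-40 [-0.425  1.11   1.333  1.743 -1.138  1.283 -1.071]
-130 [ 0.639  0.672 -0.402  1.669  0.325  0.868  2.547]
-140 [ 0.611  0.664 -0.361  1.671  0.291  0.861  2.398]
16.5167 75.10101912247416 [ 600.342 -255.624  260.104] [ 0.283  0.264 -0.038] [ 0.477  0.479 -0.173  1.583  0.088  1.088  1.159]
[271.589 209.726]
[271.936 196.75 ]
[271.659 166.643]
[326.485 197.867]
```

View pics/wrist6.png

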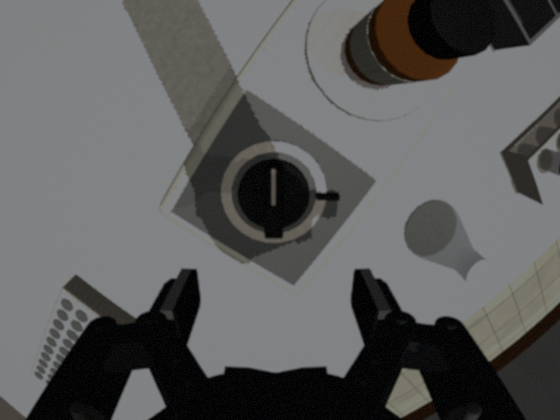

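View pics/w6c.png

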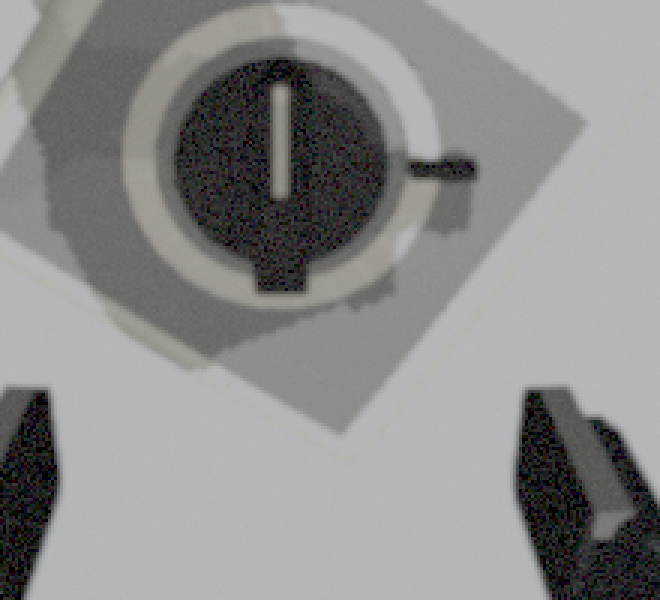

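In the wrist close-up the white line runs from (273.5,167.5) to (273.5,206). The tab spans (315,195.5) to (338,195.5), the collar is centred near (273,194), and the bar is aligned with the tool. Next I turn these pixels into angles.

```bash
python3 - <<'E'
from h import *
import pickle
i=pickle.load(open("i6.pkl","rb")); np.set_printoptions(precision=1,suppress=True)
C=lambda x,y:(180+(x-1)/3,140+(y-1)/3)
a,b=[onz("wrist",C(*p),125,i)[:2] for p in ((281,83),(281,198))]
t0,t1=[onz("wrist",C(*p),89,i)[:2] for p in ((408,166),(474,166))]
k=onz("wrist",C(281,155),81,i)[:2]; d=onz("wrist",C(281,160),88,i)[:2]
ba,bb=[onz("wrist",C(*p),125,i)[:2] for p in ((256,293),(306,293))]
an=lambda v:np.degrees(np.arctan2(v[1],v[0]))
print(a,b,an(a-b),"tab",t0,t1,an(t1-t0),"collar",k,"disc",d,"bar end",ba,bb)
K=(np.array([600,-258])+k)/2; print(K,an(a-K),an(t1-K),an(t0-K))
E
```

```text
[ 573.7 -234.2] [ 598.2 -254.6] 140.16658840773306 tab [ 624.4 -225.4] [ 637.7 -209.3] 50.518801956510714 collar [ 598.3 -254.9] disc [ 598.  -254.7] bar end [ 615.4 -278.2] [ 624.5 -267.3]
[ 599.2 -256.5] 138.81614240161198 50.74118647694884 50.85720081670923
```

```bash
python3 - <<'E'
from h import *
np.set_printoptions(precision=3,suppress=True)
r=np.radians; K=[599,-256]
ctrl.move_gripper(50)
ctrl.line_to([*K,160],v=120,ori=[np.pi,0,r(140.1)])
print(ctrl.line_to([*K,119],v=60,threshold=10))
s=ctrl.observe(); f0=s["force"]; print(s["time_s"],s["tcp_pos"],f0)
ctrl.move_gripper(5,30)
s=ctrl.observe(); print(s["time_s"],s["opening"],s["tcp_pos"],s["tcp_rot"],s["force"]-f0,s["ft_torque"],s["qpos"])
E
```

```text
False
18.75 [ 599.23  -256.034  119.161] [0.563 0.243 0.218]
19.15 15.684932925028736 [ 599.009 -256.327  119.551] [-3.141  0.001  2.445] [-1.83  -0.566  2.739] [0.021 0.29  0.059] [ 0.464  0.632 -0.154  1.686  0.123  0.832  1.13 ]
```

The jaws grip the bar at 15.7 mm with little side force. I turn it with joint 7.

```bash
python3 - <<'E'
from h import *
np.set_printoptions(precision=3,suppress=True)
q=np.array(ctrl.observe()["qpos"]); q0=q.copy()
tot=np.radians(140.1-50.3)
for k in range(1,5):
    q=q0.copy(); q[6]-=tot*k/4; ctrl.movej(q.tolist())
    s=ctrl.observe(); print(s["time_s"],s["tcp_pos"],np.degrees(s["tcp_rot"][2]),s["force"],s["ft_torque"])
    if np.linalg.norm(s["force"])>40: print("stop");break
E
```

```text
19.6083 [ 599.525 -255.967  119.601] 117.82110229619873 [ 1.829 -0.129  0.376] [ 0.162 -0.397 -0.02 ]
20.0667 [ 600.088 -255.784  119.602] 95.46122082257556 [ 4.901  1.62  -2.719] [ 0.269 -1.162 -0.019]
20.525 [ 600.734 -255.87   119.647] 72.98545163964079 [ 7.3    0.074 -4.907] [ 0.108 -1.57  -0.007]
20.9833 [ 601.29  -256.155  119.633] 50.535626702036666 [10.188  0.033 -6.31 ] [-0.069 -1.917 -0.062]
```

```bash
python3 - <<'E'
from h import *
import pickle
np.set_printoptions(precision=3,suppress=True)
ctrl.move_gripper(50)
p=ctrl.observe()["tcp_pos"]
ctrl.line_to([p[0],p[1],260],v=120); ctrl.pause(.1)
s=ctrl.observe(); print(s["time_s"],s["tcp_pos"],s["force"],s["tcp_rot"],s["qpos"])
i=ctrl.camera_info("wrist"); pickle.dump(i,open("i7.pkl","wb")); a=ctrl.capture("wrist"); cv2.imwrite("pics/wrist7.png",a)
cv2.imwrite("pics/w7c.png",cv2.resize(np.clip(255*(a[100:300,180:400]/255.)**.5,0,255).astype(np.uint8),None,fx=3,fy=3,interpolation=0))
E
```

```text
22.825 [ 598.157 -256.441  258.974] [0.687 0.347 0.371] [-3.14   0.001  0.878] [ 0.478  0.477 -0.172  1.588  0.089  1.085 -0.41 ]
```

View pics/w7c.png

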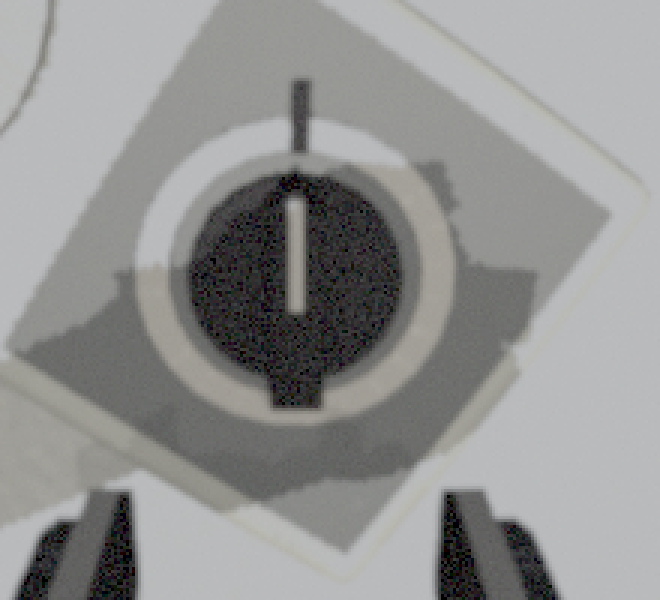

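The nose now points at the tab. The white line is at x≈296 in the crop and the tab at x≈301. I'll calculate the angle and check the bottle and the jar.

```bash
python3 - <<'E'
from h import *
import pickle
i=pickle.load(open("i7.pkl","rb")); np.set_printoptions(precision=1,suppress=True)
C=lambda x,y:(180+(x-1)/3,100+(y-1)/3)
o=lambda p,z:onz("wrist",C(*p),z,i)[:2]
an=lambda v:np.degrees(np.arctan2(v[1],v[0]))
a,b=o((296,197),125),o((296,313),125); t1,t0=o((301,80),89),o((301,152),89); k=o((296,268),81); d=o((297,275),88); e=o((297,408),125)
print(a,b,t0,t1,k,d); print("bar",an(a-b),an(a-e),"tab",an(t1-t0),an(t1-k),an(t1-d))
ctrl.line_to([598,-256,320],v=150)
for n in ("scene","top"): cv2.imwrite(f"pics/{n}8.png",ctrl.capture(n))
f=lambda a,k:cv2.resize(np.clip(255*(a/255.)**.5,0,255).astype(np.uint8),None,fx=k,fy=k)
cv2.imwrite("pics/s8c.png",f(cv2.imread("pics/scene8.png")[120:350,50:420],2.1))
s=ctrl.observe();print(s["time_s"])
E
```

```text
[ 621.5 -229.9] [ 601.1 -254.5] [ 627. -226.] [ 640.7 -209.5] [ 601.7 -254.4] [ 601.7 -254.8]
bar 50.412190067510586 50.6981841932038 tab 50.4145206437323 49.04267696733025 49.285900193695575
23.525
```

View pics/s8c.png

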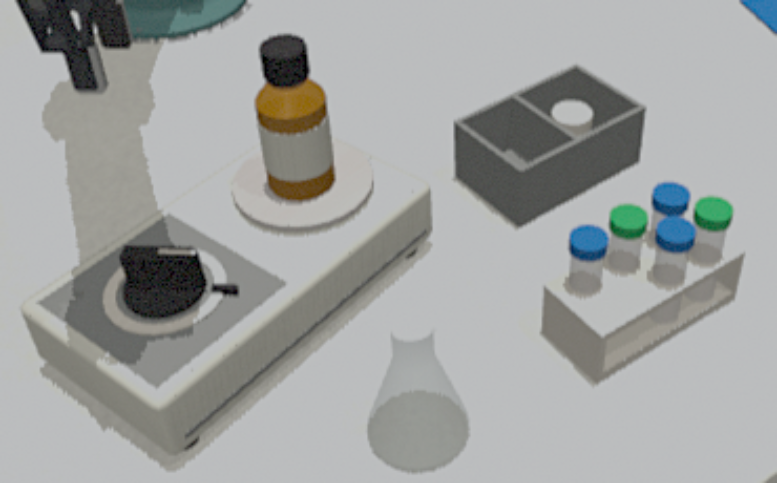

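View pics/top8.png

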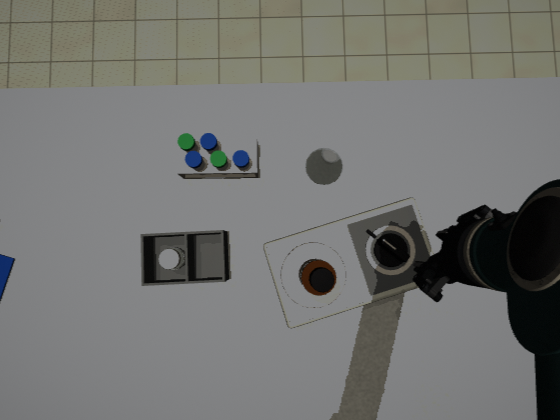

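```bash
python3 - <<'E'
from h import *
im=cv2.imread("pics/top8.png"); sub=im[255:305,295:340]
m=((sub[...,2].astype(int)-sub[...,0]>15)|(sub.max(2)<22)).astype(np.uint8)
c=max(cv2.findContours(m,0,2)[0],key=cv2.contourArea); print(cv2.boundingRect(c))
m2=(sub.max(2)<22).astype(np.uint8); c2=max(cv2.findContours(m2,0,2)[0],key=cv2.contourArea); (x,y),r=cv2.minEnclosingCircle(c2)
print("cap",onz("top",(x+295,y+255),237),r)
print("plate",onz("top",(313.6,274.9),92), "expected cap px",proj("top",[553.4,-100.4,237]),(x+295,y+255))
s=ctrl.observe(); print(s["time_s"],s["force"],s["joint_vel"])
ctrl.finish_job()
E
```

```text
(6, 5, 35, 36)
cap [555.44112598 -99.90431952 237.        ] 12.61894416809082
plate [ 552.3885396  -100.75091056   92.        ] expected cap px [321.63630648 280.19854393] (321.29213523864746, 278.9382019042969)
23.525 [-0.18043872 -0.09005829 -0.05423533] [ 0.0002939   0.00489293  0.00035117  0.00108598  0.00101731 -0.00088778
 -0.00089016]
the job is handed in; nothing more can be done
```

The bottle is standing upright on the mixer plate, the knob is lined up with its tab, and I handed the job in at 23.5 s. `finish_job` gave no verdict, so everything below comes from my own camera checks.

- **What I did:** I gripped the bottle by its cap in line with its axis and pulled it out of the bin. I stood it upright, set it on the plate under a force guard and released it. I then gripped the knob bar, turned it about 90° clockwise, let go and moved clear to 320 mm height.
- **Bottle:** The cap is about 3 mm from the plate centre in the top view, against 30 mm allowed. It looks upright in the scene and wrist views. I estimated a tilt of about 0.02 rad only before release and did not measure it again afterwards.
- **Knob:** The nose is at 50.4–50.7° and the tab at 49.0–50.4°, depending on how I measured it. The error is about 0.03 rad at most, against 0.10 allowed.
- **Jar, flask and tube rack:** They look unmoved when comparing the first and last pictures by eye.
- **Disagreements:** The top and wrist cameras put the knob axis 2–4 mm apart, so I gripped midway. The side force while turning reached about 10 N. The bottle touched the plate about 3 mm higher than I had expected.

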